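# Set out the counter display by height

### The job

Set out the display board: stand the cocoa tin, the gift box, the hazelnut-topped chocolate dome and the flat pistachio chocolate upright on the board's four dark round marks, one on each and centred, in order of height, the tallest on the end mark nearest the small price sign and the lowest at the other end.

Things in the scene. Friction and masses are not known exactly. Their poses are not given: they have to be found in the camera images.
- cocoa_tin: Round cocoa tin, dark green with a gold-coloured lid, loose, the tallest of the four goods: 68 mm across the lid, body about 64 mm, 91 mm high, about 0.2 kg, smooth and round so it can be gripped at any yaw. Starts upright on the table. Origin: centre of its underside; z axis up when upright.
- gift_box: Small wrapped gift box, purple with a gold-coloured ribbon, loose, second tallest: 64 x 64 mm in plan over its ribbon (62 mm across the flat sides), about 56 mm high with its ribbon, about 0.11 kg; x and y axes square to its sides. Starts upright on the table. Origin: centre of its underside; z axis up when upright.
- praline_dome: Dark round dome-shaped chocolate with a hazelnut on top, loose, third tallest: 36 mm diameter at the foot, 27 mm high (22 mm without the nut), narrowing upward, about 22 g; grip it low. Starts on its flat foot on the table. Origin: centre of its underside; z axis up when upright.
- praline_flat: Flat brown rectangular chocolate with green pistachio bits on top, loose, the lowest: 44 mm along its x axis, 60 mm along its y axis, 13 mm high over the bits (the firm slab that fingers can grip is 9 mm high), about 21 g. Starts lying flat on the table. Origin: centre of its underside; z axis up when upright.
- price_sign: Small white price card on a round white weighted foot (70 mm diameter, 70 mm high), fixed. It stands on the table just beyond the far long edge of the display board, 120 mm behind one of the two end marks (mark_0 or mark_3, differing from start to start); a wooden date stamp stands likewise behind the other end mark. Origin: centre of the foot's underside.
- mark_0: Round dark wooden disc, 52 mm diameter, 2 mm thick, fixed on the light wooden display board (100 x 400 mm, 8 mm thick, fixed on the table); one end of the row. The four marks mark_0..mark_3 stand in a straight line, 100 mm from centre to centre, along the board's length. Origin: centre of the disc's underside, on the board's top 8 mm above the table; the goods stand on the disc's top, 10 mm above the table.
- mark_1: Round dark wooden disc, 52 mm diameter, 2 mm thick, fixed on the light wooden display board (100 x 400 mm, 8 mm thick, fixed on the table); second, next to mark_0. The four marks mark_0..mark_3 stand in a straight line, 100 mm from centre to centre, along the board's length. Origin: centre of the disc's underside, on the board's top 8 mm above the table; the goods stand on the disc's top, 10 mm above the table.
- mark_2: Round dark wooden disc, 52 mm diameter, 2 mm thick, fixed on the light wooden display board (100 x 400 mm, 8 mm thick, fixed on the table); third, between mark_1 and mark_3. The four marks mark_0..mark_3 stand in a straight line, 100 mm from centre to centre, along the board's length. Origin: centre of the disc's underside, on the board's top 8 mm above the table; the goods stand on the disc's top, 10 mm above the table.
- mark_3: Round dark wooden disc, 52 mm diameter, 2 mm thick, fixed on the light wooden display board (100 x 400 mm, 8 mm thick, fixed on the table); the other end of the row. The four marks mark_0..mark_3 stand in a straight line, 100 mm from centre to centre, along the board's length. Origin: centre of the disc's underside, on the board's top 8 mm above the table; the goods stand on the disc's top, 10 mm above the table.
Mind the look-alikes: they are no part of the job. What is shaped like the cocoa_tin but red is not meant.

How it is judged:
At the end, for the whole second after the job is handed in: Going from the mark nearest the price sign to the other end stand cocoa tin, gift box, chocolate dome, flat chocolate, each with its centre within 14 mm of its mark's centre, upright within about 7 degrees, resting on the mark, released and at rest (((horizontal distance between price_sign and mark_0 below 0.2 m and horizontal distance between cocoa_tin and mark_0 below 0.014 m and horizontal distance between gift_box and mark_1 below 0.014 m and horizontal distance between praline_dome and mark_2 below 0.014 m and horizontal distance between praline_flat and mark_3 below 0.014 m) or (horizontal distance between price_sign and mark_3 below 0.2 m and horizontal distance between cocoa_tin and mark_3 below 0.014 m and horizontal distance between gift_box and mark_2 below 0.014 m and horizontal distance between praline_dome and mark_1 below 0.014 m and horizontal distance between praline_flat and mark_0 below 0.014 m)) and angle between each of cocoa_tin, gift_box, praline_dome, praline_flat's own z axis and vertical below 0.12 rad and height (world z) of cocoa_tin between 0.006 and 0.016 m and linear speed of each of cocoa_tin, gift_box, praline_dome, praline_flat below 0.02 m/s and angular speed of each of cocoa_tin, gift_box, praline_dome, praline_flat below 0.2 rad/s and height (world z) of gift_box between 0.006 and 0.016 m and height (world z) of praline_dome between 0.006 and 0.016 m and height (world z) of praline_flat between 0.006 and 0.016 m); the robot touches nothing.
It also fails if it takes over 104 s, if anything falls off the work surface, if the arm or the gripper's body presses on something with over 40 N, if the wrist force passes 120 N, or if a joint passes its speed limit or range.

### The arm

A 6-joint arm with a two-finger parallel gripper is mounted at the origin on a cart in front of the work surface, level with it; the furniture and walls round the work are solid. World frame = base frame: x ahead of the robot, y to its left, z up, the work surface at z = 0. Lengths are in m, angles in rad, forces in N, time in s.
With the tool pointing down it reaches from about 0.425 to 0.925 m from the base axis. Payload 12.5 kg.
Tool frame: the origin (TCP) lies on the centre line of the jaws, within the pads' length; the fingertips stand 14 mm ahead of it and the grasp point (between the pads) lies 5 mm behind it; z points along the fingers, y is the line along which they close (so a half turn about z gives the same grasp; the last joint's range is limited). The gripper opens to 85 mm and grips with 20 to 120 N. Pads are 22 mm wide; open, the fingers measure 114 mm over their backs; the gripper's body (76 mm by 85 mm) begins 54 mm behind the grasp point. The pads swing forward as they close: fully open they stand 13 mm farther back than shut.
Start: joints at [1.04, 0.491, 1.559, -0, 1.092, -0.106], TCP at [0.258, 0.569, 0.245] pointing down, gripper open.
Joint ranges: [-3.1, 3.1], [-0.84, 2.19], [0.05, 2.79], [-1.13, 4.28], [0.06, 2.93], [-2.69, 2.69]. Speed limits (rad/s): [2.22, 2.22, 2.79, 3.14, 3.14, 3.14].

### API

Orientations are given as a unit quaternion [w, x, y, z].
In Python, from workcell import bot, get_image, camera_model, order gives the robot as it stands. The module is installed in compiled form; this text tells all that it offers.
- The arm moves only by the tool play_rows, never from a script. Its argument "increments" is text: rows parted by semicolons, each of 7 numbers parted by spaces: the shift along the tool's x, y, z in m, then the turn, a rotation vector about the tool's x, y, z in rad, then the closure, from 0 (fully open) to 1 (shut). A call has 1 to 10 rows; each row shifts and turns the commanded pose from where the row before left it, along the tool's axes as they then stand; what a row does not reach is not made up. A row lasts 1/8 s, in which the tool goes at most 62.5 mm and 10.7 degrees, less where a joint would pass 70% of its speed; a pose out of reach is approached as far as the arm can. A call with a gripper value outside its range is refused whole. The fingers move at their own pace and stop on an object; the grip force is fixed at half the most. Time passes only in rows, so rows that do not move let the fingers close. It gives the time, the measured TCP pose, the force, the opening and the grip force at its end, in the units of the state.
- bot.observe(): the state, without advancing time (a new reading comes with each control period).
- get_image(name): name is "scene" or "top" or "wrist"; returns the picture (400x640x3 uint8, red, green, blue); there is no depth.
- camera_model(name): a dict with "fx", "fy", "cx", "cy" (pixels), "R" (3x3) and "t" (3): a world point X has camera coordinates R X + t. Camera axes: x right, y down, z forward; pixel columns grow to the right and rows downward; lengths in m; the calibration is good to about 2 mm. A picture is of the moment at which its call begins: read the wrist's pose just before it. camera_model takes no time and is no camera call; for the wrist camera it gives the pose at the moment of the call.
- order.close_job(): hands the job in; it is judged then, once.
The state is a dict: "t": time; "qpos": joint angles; "qd": joint speeds; "joint_torque": joint torques, N m; "tool_pos": TCP position; "tool_rot": TCP orientation; "contact_force": force on the tool from outside, world axes, zero at the start; "ft_torque": the same for the moment, N m; "width": finger opening in m; "finger_force": force on a finger pad.
Only numpy, scipy, OpenCV 4.12 (cv2) and the standard library are available. Lean on these libraries where they do the work, as an engineer would, in place of code of your own. Each camera call takes 0.05 s, during which the arm holds its last target. There are 200 camera calls.

## Working session

There is one attempt and no reset: what is moved stays moved. The work goes in short steps, Python scripts to look and compute and a tool call to move; the robot and the scene stay as the last step left them, time stands still between calls to the robot, and variables do not carry over. Pictures are saved under pics/ and viewed, at most 14 in all, crops included, and the job is handed in when it is done.

Besides the shell and the picture viewer there is one more tool, called after "Request:" by a JSON object that holds its "name" and its "arguments". play_rows: Moves the arm, as the interface text tells. Its arguments: {"type":"object","properties":{"increments":{"type":"string"}},"required":["increments"]}

```bash
mkdir -p pics; python3 - <<'E'
from workcell import bot,get_image,camera_model
import cv2,numpy as np
s=bot.observe();print({k:np.round(v,3).tolist() for k,v in s.items()})
for n in("top","scene"):
    cv2.imwrite(f"pics/{n}0.png",get_image(n)[:,:,::-1]);m=camera_model(n);print(n,{k:np.round(v,3).tolist() for k,v in m.items()})
E
```

```text
{'t': 0.0, 'qpos': [1.04, 0.492, 1.56, -0.0, 1.092, -0.106], 'qd': [-0.0, -0.001, -0.001, 0.001, -0.001, -0.0], 'joint_torque': [0.001, -61.845, -26.159, -0.0, 0.004, -0.0], 'tool_pos': [0.257, 0.569, 0.245], 'tool_rot': [-0.0, 0.211, 0.978, -0.001], 'contact_force': [0.204, 0.112, -0.864], 'ft_torque': [-0.075, 0.022, -0.015], 'finger_force': 0.0, 'width': 0.085}
top {'fx': 371.013, 'fy': 371.013, 'cx': 318.706, 'cy': 197.07, 'R': [[-0.012, -1.0, -0.006], [-0.982, 0.013, -0.188], [0.188, 0.003, -0.982]], 't': [0.313, 0.554, 1.017]}
scene {'fx': 396.567, 'fy': 396.567, 'cx': 313.521, 'cy': 196.798, 'R': [[-0.537, -0.844, 0.017], [-0.331, 0.192, -0.924], [0.776, -0.501, -0.383]], 't': [0.555, 0.193, 1.285]}
```

View pics/top0.png

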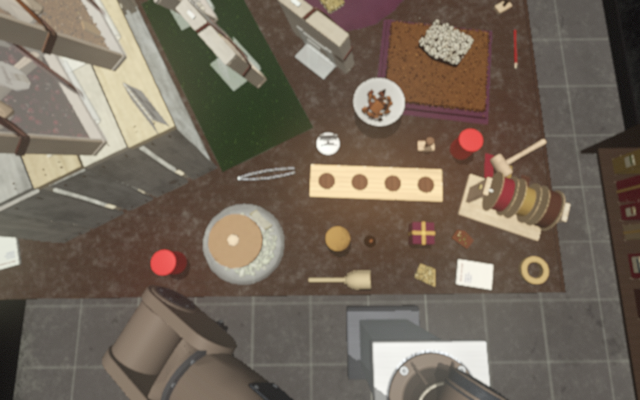

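View pics/scene0.png

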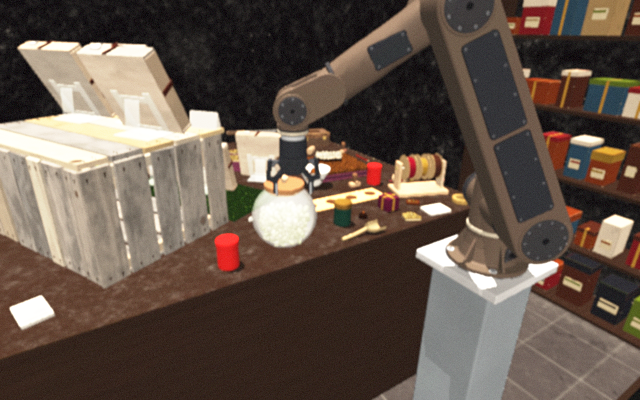

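The top view shows the following:
- The price sign is at (328,143), by the left mark (327,181). The date stamp is at (426,145), by the right mark (426,184).
- Tin candidates: gold lid (338,238); red tins (164,262) and (470,140) are out.
- Box: purple (423,233).
- Dome: (370,241). The chocolates in the bowl (377,103) are a look-alike.
- Flat chocolate: (463,239) or the greenish piece at (426,273).

I'll check these in one close crop.

```bash
cat > h.py <<'E'
from workcell import bot,get_image,camera_model
import cv2,numpy as np
def ray(m,u,v,z):
    R=np.array(m["R"]);t=np.array(m["t"]);c=-R.T@t
    d=R.T@np.array([(u-m["cx"])/m["fx"],(v-m["cy"])/m["fy"],1.]);return c+d*(z-c[2])/d[2]
def proj(m,X):
    p=np.array(m["R"])@np.array(X)+np.array(m["t"]);return m["fx"]*p[0]/p[2]+m["cx"],m["fy"]*p[1]/p[2]+m["cy"]
E
python3 - <<'E'
from h import *
im=cv2.imread("pics/top0.png");m=camera_model("top")
c=im[125:290,295:495];cv2.imwrite("pics/crop0.png",cv2.resize(c,None,fx=3.5,fy=3.5,interpolation=cv2.INTER_CUBIC))
for n,u,v,z in[("m_l",327,181,.01),("m2",360,182,.01),("m3",393,183.5,.01),("m_r",426,184.5,.01),("tin",338,238,.091),("box",423,233,.05),("dome",370,241,.02),("flat",463,239,.01),("alt",426,273,.01),("sign",328,143,.01)]: print(n,ray(m,u,v,z).round(3))
E
```

```text
m_l [0.616 0.28  0.01 ]
m2 [0.611 0.181 0.01 ]
m3 [0.605 0.081 0.01 ]
m_r [ 0.601 -0.018  0.01 ]
tin [0.437 0.255 0.091]
box [0.451 0.011 0.05 ]
dome [0.432 0.158 0.02 ]
flat [ 0.435 -0.116  0.01 ]
alt [ 0.339 -0.001  0.01 ]
sign [0.736 0.275 0.01 ]
```

View pics/crop0.png

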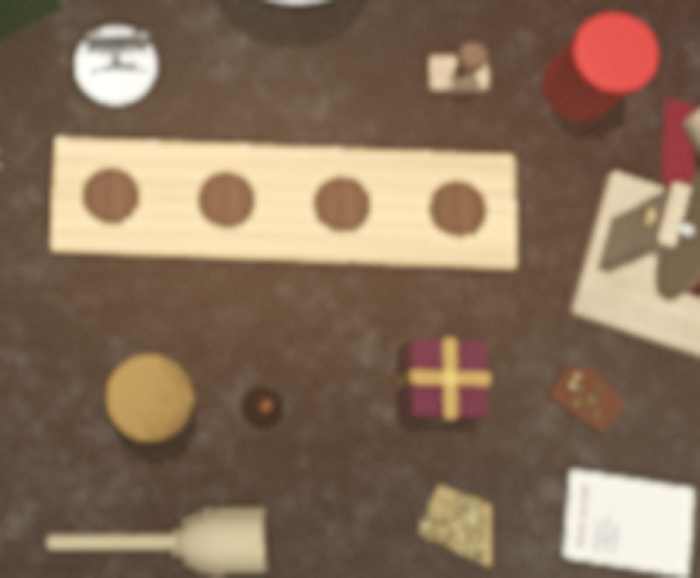

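The crop confirms the choices: tin with gold lid at (338,238), dome with nut at (370,241), purple box at (423,233) and brown slab with green bits at (463,239). The crumbly yellow piece at (426,273) is not the flat chocolate. The price sign is by the left mark, at y≈0.28. Next I'll measure by masks.

```bash
python3 - <<'E'
from h import *
im=cv2.imread("pics/top0.png");m=camera_model("top");S=6
hsv=cv2.cvtColor(im,cv2.COLOR_BGR2HSV)
def blob(name,c,r,z,f):
    u0,v0=c[0]-r,c[1]-r;p=cv2.resize(im[v0:c[1]+r,u0:c[0]+r],None,fx=S,fy=S,interpolation=cv2.INTER_CUBIC)
    mk=f(p.astype(int),cv2.cvtColor(p,cv2.COLOR_BGR2HSV).astype(int)).astype(np.uint8)*255
    cs,_=cv2.findContours(mk,cv2.RETR_EXTERNAL,cv2.CHAIN_APPROX_NONE);k=max(cs,key=cv2.contourArea)[:,0].astype(float)
    uv=(k+.5)/S-.5+[u0,v0];w=np.array([ray(m,*q,z)[:2] for q in uv])
    print(name,"minrect",[np.round(a,4) for a in cv2.minAreaRect((w*1000).astype(np.float32))])
mark=lambda p,h:p[:,:,0]<110
for i,c in enumerate([(327,181),(360,182),(393,183),(426,185)]): blob(f"mk{i}",c,11,.01,mark)
blob("tin",(338,238),17,.091,lambda p,h:(h[:,:,1]>90)&(p[:,:,2]>110))
blob("box",(423,233),17,.05,lambda p,h:(p[:,:,2]>110)|((p[:,:,2]-p[:,:,1]>30)))
blob("dome",(370,241),10,.005,lambda p,h:p.sum(2)<110)
blob("flat",(463,239),14,.009,lambda p,h:p[:,:,2]-p[:,:,0]>35)
E
```

```text
mk0 minrect [array([617.6445, 282.688 ]), array([45.9979, 45.5112]), np.float64(53.1708)]
mk1 minrect [array([612.4662, 182.7972]), array([45.4515, 45.5513]), np.float64(89.2182)]
mk2 minrect [array([607.2402,  83.2031]), array([45.4208, 44.9507]), np.float64(89.2326)]
mk3 minrect [array([601.5729, -16.2925]), array([45.669 , 45.5849]), np.float64(86.4377)]
tin minrect [array([437.7126, 257.0974]), array([70.8417, 71.844 ]), np.float64(57.5561)]
box minrect [array([452.8365,  10.951 ]), array([72.9147, 71.8816]), np.float64(89.2616)]Traceback (most recent call last):
  File "<stdin>", line 14, in <module>
  File "<stdin>", line 7, in blob
ValueError: max() iterable argument is empty
```

Request:
{"name": "play_rows", "arguments": {"increments": "0.02 -0.05 0 0 0 -0.142 0;0.02 -0.05 0 0 0 -0.142 0;0.02 -0.05 0 0 0 -0.142 0;0 -0.05 0 0 0 0 0;-0.03 -0.05 0 0 0 0 0;-0.03 -0.04 0 0 0 0 0;-0.03 0 0 0 0 0 0;-0.03 0 0 0 0 0 0;0 0 0 0 0 0 0"}}

```text
t: 1.23
tool_pos: [0.2802, 0.303, 0.2451]
tool_rot: [-0.0, 0.0, 1.0, -0.0]
contact_force: [-0.5, 0.5, 0.2]
width: 0.0857
finger_force: 0.0
```

Request:
{"name": "play_rows", "arguments": {"increments": "-0.04 -0.012 0 0 0 0 0;-0.04 -0.012 0 0 0 0 0;-0.04 -0.012 0 0 0 0 0;-0.037 -0.01 0 0 0 0 0;0 0 0 0 0 0 0;0 0 0 0 0 0 0"}}

```text
t: 1.98
tool_pos: [0.4347, 0.2576, 0.245]
tool_rot: [-0.001, -0.001, 1.0, -0.0]
contact_force: [0.2, 0.9, -0.1]
width: 0.0857
finger_force: 0.0
```

```bash
python3 - <<'E'
from h import *
m=camera_model("wrist");im=get_image("wrist")[:,:,::-1].copy();cv2.imwrite("pics/w1.png",im)
print({k:np.round(v,3).tolist() for k,v in m.items()})
for X in [(.4377,.2571,.091),(.4377,.2571,.0),(.432,.158,.0),(.6176,.2827,.01),(.6125,.183,.01)]: print(X,np.round(proj(m,X)))
E
```

```text
{'fx': 276.926, 'fy': 276.926, 'cx': 318.892, 'cy': 195.347, 'R': [[-0.003, 1.0, 0.0], [0.962, 0.003, 0.273], [0.273, 0.001, -0.962]], 't': [-0.255, -0.455, 0.261]}
(0.4377, 0.2571, 0.091) [319. 188.]
(0.4377, 0.2571, 0.0) [319. 172.]
(0.432, 0.158, 0.0) [247. 167.]
(0.6176, 0.2827, 0.01) [336. 290.]
(0.6125, 0.183, 0.01) [270. 287.]
```

View pics/w1.png

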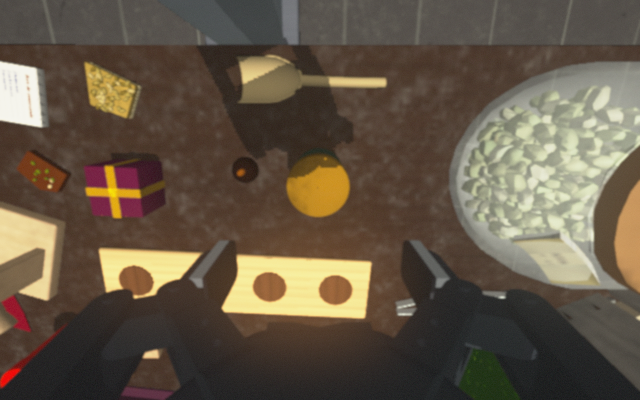

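The wrist view agrees with the top map: tin lid at (318,185), marks at (335,290) and (269,287). I'll descend on the tin and grip it.

Request:
{"name": "play_rows", "arguments": {"increments": "-0.003 0 0.05 0 0 0 0;0 0 0.05 0 0 0 0;0 0 0.05 0 0 0 0;0 0 0.03 0 0 0 0;0 0 0.02 0 0 0 0;0 0 0 0 0 0 0.5;0 0 0 0 0 0 0.5;0 0 0 0 0 0 0.5;0 0 0 0 0 0 0.5"}}

```text
t: 3.15
tool_pos: [0.4391, 0.2575, 0.046]
tool_rot: [0.0, -0.001, 1.0, 0.0]
contact_force: [-0.5, 1.5, 1.2]
width: 0.0623
finger_force: 65.5
```

Request:
{"name": "play_rows", "arguments": {"increments": "0 0 -0.02 0 0 0 0.5;0 0 -0.025 0 0 0 0.5;-0.03 0.005 0 0 0 0 0.5;-0.04 0.005 0 0 0 0 0.5;-0.04 0.005 0 0 0 0 0.5;-0.04 0.005 0 0 0 0 0.5;-0.028 0.005 0 0 0 0 0.5;0 0 0 0 0 0 0.5;0 0 0 0 0 0 0.5"}}

```text
t: 4.28
tool_pos: [0.616, 0.2824, 0.0901]
tool_rot: [-0.001, -0.001, 1.0, -0.0]
contact_force: [0.4, 0.6, -1.8]
width: 0.0622
finger_force: 66.0
```

```bash
python3 - <<'E'
from h import *
m=camera_model("wrist");im=get_image("wrist")[:,:,::-1].copy();t=get_image("top")[:,:,::-1]
cv2.imwrite("pics/w2.png",np.vstack([cv2.resize(im[100:],(640,300)),cv2.resize(t[130:260,280:490],(460,285))[:,:] if 0 else cv2.resize(t[130:240,270:505],(640,300))]))
E
```

```text
(no output)
```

View pics/w2.png

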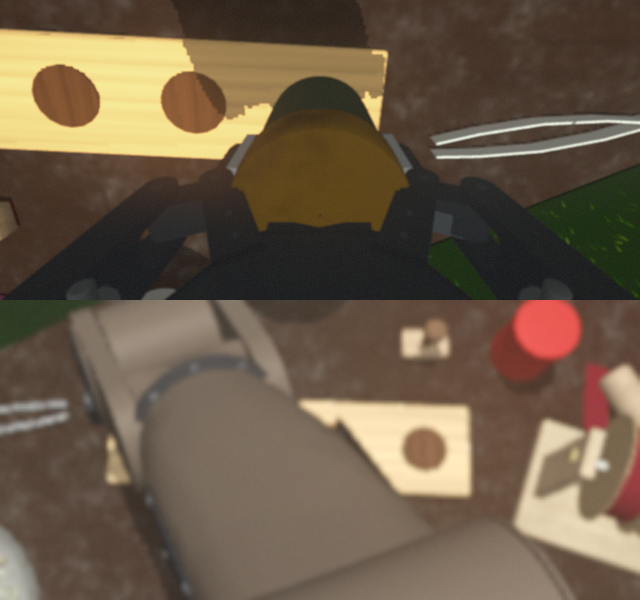

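The tin is held upright over the left mark (wrist view, around (320,170)). I'll lower it, release and rise.

Request:
{"name": "play_rows", "arguments": {"increments": "-0.001 0 0.02 0 0 0 0.5;0 0 0.012 0 0 0 0.5;0 0 0.002 0 0 0 0.5;0 0 0 0 0 0 0.5;0 0 0 0 0 0 0;0 0 0 0 0 0 0;0 0 0 0 0 0 0;0 0 -0.03 0 0 0 0;0 0 -0.05 0 0 0 0;0 0 -0.05 0 0 0 0"}}

```text
t: 5.62
tool_pos: [0.6178, 0.2825, 0.1875]
tool_rot: [-0.0, -0.001, 1.0, -0.0]
contact_force: [0.0, 0.1, 0.3]
width: 0.085
finger_force: 0.0
```

Request:
{"name": "play_rows", "arguments": {"increments": "0.02 -0.04 0 0 0 0 0.1;0.025 -0.045 0 0 0 0 0.1;0.03 -0.045 0 0 0 0 0.1;0.03 -0.045 0 0 0 0 0.1;0.03 -0.045 0 0 0 0 0.1;0.03 -0.045 0 0 0 0 0.1;0 -0.007 0 0 0 0 0.1;0 0 0 0 0 0 0.1;0 0 0 0 0 0 0.1"}}

```text
t: 6.75
tool_pos: [0.4539, 0.0111, 0.1863]
tool_rot: [0.0, -0.001, 1.0, 0.0]
contact_force: [-1.0, 1.1, 0.2]
width: 0.0768
finger_force: 0.0
```

```bash
python3 - <<'E'
from h import *
m=camera_model("wrist");im=get_image("wrist")[:,:,::-1].copy();cv2.imwrite("pics/w3.png",im)
t=get_image("top")[:,:,::-1];cv2.imwrite("pics/top1.png",t)
for X in [(.452,.011,.05),(.432,.158,.0),(.435,-.116,.009),(.6176,.2827,.101)]: print(X,np.round(proj(m,X)))
E
```

```text
(0.452, 0.011, 0.05) [320. 187.]
(0.432, 0.158, 0.0) [448. 160.]
(0.435, -0.116, 0.009) [206. 163.]
(0.6176, 0.2827, 0.101) [596. 365.]
```

View pics/w3.png

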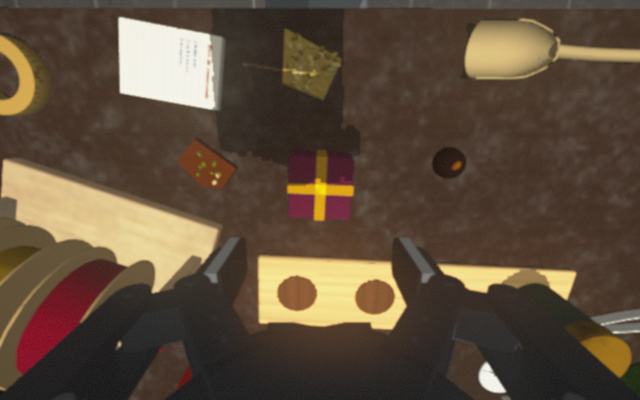

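The box's ribbon crossing is at (320,189), right below the jaws and square to them. The dome is at (448,162) and the flat at (207,164). I'll grip the box and measure the other two from this picture.

Request:
{"name": "play_rows", "arguments": {"increments": "0.001 0 0.04 0 0 0 0.1;0 0 0.05 0 0 0 0.1;0 0 0.04 0 0 0 0.1;0 0 0.02 0 0 0 0.1;0 0 0.008 0 0 0 0.1;0 0 0 0 0 0 0.5;0 0 0 0 0 0 0.5;0 0 0 0 0 0 0.5;0 0 0 0 0 0 0.5"}}

```text
t: 7.98
tool_pos: [0.4525, 0.0104, 0.0287]
tool_rot: [0.0, -0.001, 1.0, -0.0]
contact_force: [0.4, -1.0, -1.3]
width: 0.0615
finger_force: 64.6
```

```bash
python3 - <<'E'
from h import *
im=cv2.imread("pics/w3.png")
# camera at the picture: same as w1 camera up to translation of the tool (orientation equal)
R=np.array([[-.003,1,0],[.962,.003,.273],[.273,.001,-.962]]);t1=np.array([-.255,-.455,.261]);c=-R.T@t1+np.array([.4539-.4347,.0111-.2576,.1863-.245])
m=dict(fx=276.926,fy=276.926,cx=318.892,cy=195.347,R=R,t=-R@c)
def go(n,x0,y0,x1,y1,z,f):
    p=im[y0:y1,x0:x1].astype(int);mk=cv2.morphologyEx(f(p).astype(np.uint8)*255,cv2.MORPH_CLOSE,np.ones((7,7)))
    cs,_=cv2.findContours(mk,cv2.RETR_EXTERNAL,cv2.CHAIN_APPROX_NONE);k=max(cs,key=cv2.contourArea)[:,0]+[x0,y0]
    w=np.array([ray(m,*q,z)[:2] for q in k])*1000;r=cv2.minAreaRect(w.astype(np.float32));print(n,r,len(k));print(cv2.boundingRect(k))
    return r
r=go("flat",170,130,245,195,.008,lambda p:p[:,:,2]-p[:,:,0]>50)
b=cv2.boxPoints(r);print(b.round(1))
go("dome",425,140,475,185,.006,lambda p:(p.sum(2)<110)|(p[:,:,2]-p[:,:,0]>75))
E
```

```text
flat ((439.75982666015625, -118.32402038574219), (56.84074401855469, 41.600860595703125), 51.21403503417969) 131
(178, 140, 58, 49)
[[ 405.7 -127.4]
 [ 438.2 -153.5]
 [ 473.8 -109.2]
 [ 441.3  -83.1]]
dome ((433.87396240234375, 156.00726318359375), (33.40393829345703, 34.79671859741211), 6.599259376525879) 90
(433, 148, 32, 30)
```

Request:
{"name": "play_rows", "arguments": {"increments": "0 0 -0.02 0 0 0 0.5;0 0 -0.025 0 0 0 0.5;-0.03 0.03 0 0 0 0 0.5;-0.035 0.04 0 0 0 0 0.5;-0.035 0.04 0 0 0 0 0.5;-0.035 0.04 0 0 0 0 0.5;-0.025 0.022 0 0 0 0 0.5;0 0 0 0 0 0 0.5;0 0 0.015 0 0 0 0.5;0 0 0 0 0 0 0.5"}}

```text
t: 9.22
tool_pos: [0.6107, 0.1816, 0.0568]
tool_rot: [-0.002, -0.0, 1.0, -0.0]
contact_force: [-0.8, -0.1, -1.3]
width: 0.0614
finger_force: 65.0
```

Request:
{"name": "play_rows", "arguments": {"increments": "-0.0015 0.001 0.01 0 0 0 0.5;0 0 0.006 0 0 0 0.5;0 0 0.003 0 0 0 0.5;0 0 0 0 0 0 0.5;0 0 0 0 0 0 0.1;0 0 0 0 0 0 0.1;0 0 0 0 0 0 0.1;0 0 -0.03 0 0 0 0.1;0 0 -0.05 0 0 0 0.1;0 0 -0.05 0 0 0 0.1"}}

```text
t: 10.48
tool_pos: [0.6134, 0.1836, 0.1707]
tool_rot: [-0.0, -0.001, 1.0, 0.0]
contact_force: [0.5, -0.3, 0.1]
width: 0.0767
finger_force: 0.0
```

Request:
{"name": "play_rows", "arguments": {"increments": "0.045 -0.007 0 0 0 0 0.3;0.045 -0.007 0 0 0 0 0.3;0.045 -0.007 0 0 0 0 0.3;0.044 -0.007 0 0 0 0 0.3;0 0 0.04 0 0 0 0.3;0 0 0.05 0 0 0 0.3;0 0 0.03 0 0 0 0.3;0 0 0 0 0 0 0.3;0 0 0 0 0 0 0.3"}}

```text
t: 11.6
tool_pos: [0.4351, 0.1555, 0.0503]
tool_rot: [0.001, -0.001, 1.0, 0.0]
contact_force: [0.2, 0.5, 0.2]
width: 0.0594
finger_force: 0.0
```

```bash
python3 - <<'E'
from h import *
m=camera_model("wrist");im=get_image("wrist")[:,:,::-1].copy();cv2.imwrite("pics/w4.png",im)
t=get_image("top")[:,:,::-1];cv2.imwrite("pics/top2.png",t)
s=bot.observe();p=s["tool_pos"];print(p,s["width"])
print(proj(m,(p[0],p[1],0.)),proj(m,(p[0],p[1],0.02)))
E
```

```text
[0.43524942 0.15552834 0.05061672] 0.06002024657789514
(np.float64(320.2190342712071), np.float64(220.6266728631276)) (np.float64(320.39567750531177), np.float64(232.22501310963696))
```

View pics/w4.png

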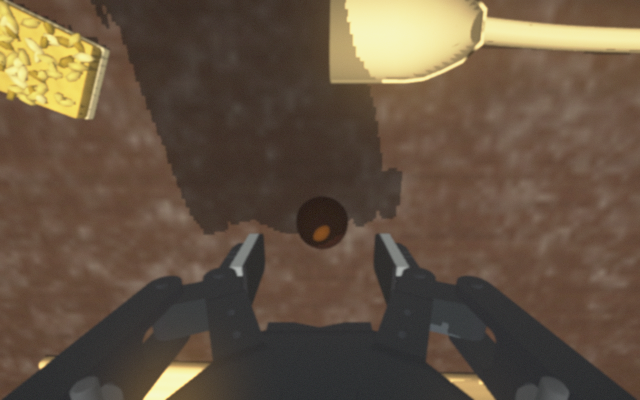

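The dome's nut is at (321,233), on the jaw line. I'll descend and grip it low.

Request:
{"name": "play_rows", "arguments": {"increments": "0 0 0.02 0 0 0 0.3;0 0 0.013 0 0 0 0.3;0 0 0 0 0 0 0.3;0 0 0 0 0 0 0.8;0 0 0 0 0 0 0.8;0 0 0 0 0 0 0.8;0 0 0 0 0 0 0.8;0 0 0 0 0 0 0.8"}}

```text
t: 12.7
tool_pos: [0.4349, 0.1555, 0.0172]
tool_rot: [0.001, -0.001, 1.0, 0.0]
contact_force: [-1.1, 2.2, 8.2]
width: 0.0296
finger_force: 57.3
```

Request:
{"name": "play_rows", "arguments": {"increments": "0 0 -0.01 0 0 0 0.8;0 0 -0.02 0 0 0 0.8;0 0 -0.015 0 0 0 0.8;0 0 0 0 0 0 0.8;0 0 0 0 0 0 0.8"}}

```text
t: 13.32
tool_pos: [0.4346, 0.1554, 0.0613]
tool_rot: [0.0, -0.001, 1.0, 0.0]
contact_force: [-0.1, 0.2, -0.6]
width: 0.0294
finger_force: 57.2
```

```bash
python3 - <<'E'
from h import *
im=get_image("wrist")[:,:,::-1];s=get_image("scene")[:,:,::-1]
cv2.imwrite("pics/w5.png",np.hstack([cv2.resize(im[150:350,220:420],(400,400)),cv2.resize(s[130:260,260:420],(400,325))[:,:,:] if 0 else cv2.resize(s[140:260,280:400],(400,400))]))
E
```

```text
(no output)
```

View pics/w5.png

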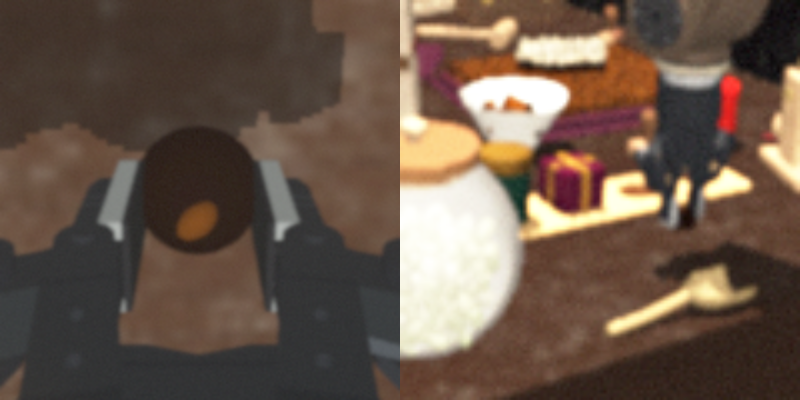

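The dome is held straight between the pads, nut at (319,260) in the wrist view. The scene view shows it hanging from the fingers, with the tin and box standing on the board.

Request:
{"name": "play_rows", "arguments": {"increments": "-0.03 -0.01 0 0 0 0 0.8;-0.04 -0.018 0 0 0 0 0.8;-0.04 -0.018 0 0 0 0 0.8;-0.04 -0.018 0 0 0 0 0.8;-0.023 -0.008 0 0 0 0 0.8;0 0 0 0 0 0 0.8;0 0 0.015 0 0 0 0.8;0 0 0.012 0 0 0 0.8;0 0 0 0 0 0 0.8"}}

```text
t: 14.55
tool_pos: [0.6066, 0.0839, 0.0328]
tool_rot: [-0.001, -0.001, 1.0, 0.0]
contact_force: [0.7, 0.6, 1.0]
width: 0.0294
finger_force: 57.2
```

Request:
{"name": "play_rows", "arguments": {"increments": "0 0 0.003 0 0 0 0.8;0 0 0.0025 0 0 0 0.8;0 0 0 0 0 0 0.8;0 0 0 0 0 0 0.8"}}

```text
t: 15.05
tool_pos: [0.6078, 0.0836, 0.029]
tool_rot: [0.0, -0.001, 1.0, 0.0]
contact_force: [0.2, -0.5, 0.2]
width: 0.0294
finger_force: 57.2
```

Request:
{"name": "play_rows", "arguments": {"increments": "0 0 0.0015 0 0 0 0.8;0 0 0 0 0 0 0.8;0 0 0 0 0 0 0.4;0 0 0 0 0 0 0.4;0 0 0 0 0 0 0.4;0 0 -0.03 0 0 0 0.4;0 0 -0.05 0 0 0 0.4;0 0 -0.04 0 0 0 0.4;0 0 0 0 0 0 0.4"}}

```text
t: 16.18
tool_pos: [0.6088, 0.0837, 0.1504]
tool_rot: [0.003, -0.001, 1.0, 0.0]
contact_force: [0.2, 0.3, -0.1]
width: 0.0514
finger_force: 0.0
```

```bash
python3 - <<'E'
from h import *
m=camera_model("wrist");im=get_image("wrist")[:,:,::-1].copy();cv2.imwrite("pics/w6.png",im)
for X in [(.6072,.0832,.01),(.6072,.0832,.035),(.6125,.1828,.064)]: print(np.round(proj(m,X)))
E
```

```text
[319. 186.]
[319. 193.]
[440. 209.]
```

View pics/w6.png

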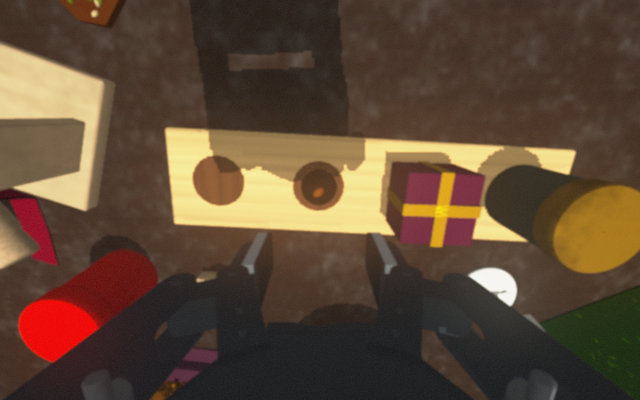

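The dome stands centred on its mark (disc (319,186), nut (319,192)), and the box's ribbon crossing at (440,209) is where predicted. Next is the flat chocolate.

Request:
{"name": "play_rows", "arguments": {"increments": "0.03 -0.04 0 0 0 0 0.36;0.045 -0.055 0 0 0 0 0.36;0.045 -0.055 0 0 0 0 0.36;0.049 -0.052 0 0 0 0 0.36;0 0 0 0 0 -0.179 0.36;0 0 0 0 0 -0.179 0.36;0 0 0 0 0 -0.179 0.36;0 0 0 0 0 -0.179 0.36;0 0 0 0 0 -0.178 0.36;0 0 0 0 0 0 0.36"}}

```text
t: 17.48
tool_pos: [0.4597, -0.0802, 0.1437]
tool_rot: [-0.014, -0.423, 0.906, -0.016]
contact_force: [0.8, 0.5, 0.6]
width: 0.0547
finger_force: 0.0
```

```bash
python3 - <<'E'
from h import *
m=camera_model("wrist");im=get_image("wrist")[:,:,::-1].copy();cv2.imwrite("pics/w7.png",im)
s=bot.observe();p=s["tool_pos"];print(p,s["width"],s["tool_rot"],s["qpos"])
print(proj(m,(p[0],p[1],.01)))
k=cv2.morphologyEx((im[:,:,2].astype(int)-im[:,:,0]>50).astype(np.uint8)*255,cv2.MORPH_CLOSE,np.ones((9,9)));k[:100]=0;k[245:]=0;k[:,:220]=0;k[:,420:]=0
cs,_=cv2.findContours(k,0,1);q=max(cs,key=cv2.contourArea)[:,0]
r=cv2.minAreaRect(np.array([ray(m,*a,.008)[:2]*1000 for a in q],np.float32));print(r,cv2.boxPoints(r))
E
```

```text
[ 0.4597773  -0.08058528  0.14394795] 0.054903127492040966 [-0.0134283  -0.42195151  0.90638518 -0.01557269] [-0.29373274  0.42043742  2.04458121 -0.06567938  0.67689369 -2.68470712]
(np.float64(321.3481485373695), np.float64(195.30749769387944))
((502.2590637207031, -149.80067443847656), (122.92472839355469, 44.65092086791992), 45.233341217041016) [[ 443.1253  -177.7157 ]
 [ 474.82657 -209.15982]
 [ 561.3928  -121.88565]
 [ 529.6915   -90.44153]]
```

View pics/w7.png

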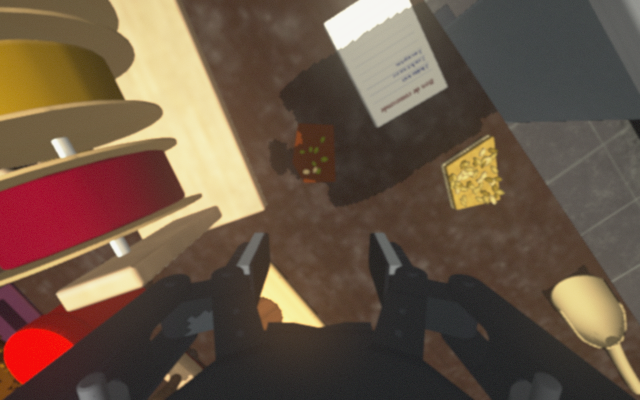

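The flat is at (315,155), about 35 mm from where the jaws should be. The last joint reached its limit at −2.68, so the turn stopped and the tool is slightly skewed. I'll turn the other way and grip along the slab's 60 mm side.

Request:
{"name": "play_rows", "arguments": {"increments": "0 0 0 0 0 0.17 0.15;0 0 0 0 0 0.17 0.15;0 0 0 0 0 0.17 0.15;0 0 0 0 0 0.17 0.15;0 0 0 0 0 0.17 0.15;0 0 0 0 0 0.17 0.15;0 0 0 0 0 0.17 0.15;0 0 0 0 0 0.17 0.15;0 0 0 0 0 0.17 0.15;0 0 0 0 0 0 0.15"}}

```text
t: 18.77
tool_pos: [0.4599, -0.0815, 0.1445]
tool_rot: [0.002, 0.324, 0.946, -0.021]
contact_force: [-0.7, -0.3, -0.1]
width: 0.0727
finger_force: 0.0
```

```bash
cat > d.py <<'E'
from h import *
from scipy.spatial.transform import Rotation as Q
def inc(target,psi):
    "tool-frame shift and turn to target with tool y at world angle psi(deg), z down"
    s=bot.observe();w,x,y,z=s["tool_rot"];A=Q.from_quat([x,y,z,w]);a=np.radians(psi)
    yy=np.array([np.cos(a),np.sin(a),0]);zz=np.array([0,0,-1.]);B=Q.from_matrix(np.c_[np.cross(yy,zz),yy,zz])
    print("pos",np.round(s["tool_pos"],4),"shift now-axes",np.round(A.inv().apply(np.array(target)-s["tool_pos"]),4),"turn",np.round((A.inv()*B).as_rotvec(),4),"shift after turn",np.round(B.inv().apply(np.array(target)-s["tool_pos"]),4),"q6",s["qpos"][5],"w",s["width"])
E
python3 -c "
from d import *
inc((.4395,-.118,.09),51.2)"
```

```text
pos [ 0.4599 -0.0815  0.1445] shift now-axes [-0.0053 -0.0393  0.0561] turn [-0.0376  0.0168  0.018 ] shift after turn [-0.0069 -0.0412  0.0545] q6 -1.1558968291219218 w 0.0727301909170963
```

Request:
{"name": "play_rows", "arguments": {"increments": "0 0 0 -0.0376 0.0168 0.018 0.15;-0.004 -0.021 0.02 0 0 0 0.15;-0.003 -0.02 0.034 0 0 0 0.15;0 0 0 0 0 0 0.15;0 0 0 0 0 0 0.15"}}

```text
t: 19.4
tool_pos: [0.4403, -0.1175, 0.0914]
tool_rot: [0.001, 0.331, 0.943, -0.0]
contact_force: [-0.8, 0.4, -0.5]
width: 0.0726
finger_force: 0.0
```

```bash
python3 - <<'E'
from d import *
m=camera_model("wrist");im=get_image("wrist")[:,:,::-1].copy();cv2.imwrite("pics/w8.png",im)
inc((.4395,-.118,.017),51.2)
p=bot.observe()["tool_pos"];print(proj(m,(p[0],p[1],.009)))
k=cv2.morphologyEx(((im[:,:,2].astype(int)-im[:,:,0]>45)&(im[:,:,2]<140)).astype(np.uint8)*255,cv2.MORPH_OPEN,np.ones((5,5)));k=cv2.morphologyEx(k,cv2.MORPH_CLOSE,np.ones((15,15)))
cs,_=cv2.findContours(k,0,1)
for q in cs:
    if cv2.contourArea(q)<800: continue
    r=cv2.minAreaRect(np.array([ray(m,*a,.008)[:2]*1000 for a in q[:,0]],np.float32));print(cv2.boundingRect(q),np.round(r[0],1),np.round(r[1],1),round(r[2],1))
E
```

```text
pos [ 0.4406 -0.1174  0.0916] shift now-axes [ 0.0006 -0.0012  0.0746] turn [0.0002 0.002  0.0018] shift after turn [ 0.0004 -0.0011  0.0746] q6 -1.3002045386147632 w 0.0723280157222346
(np.float64(319.975283710813), np.float64(205.3504292421138))
(555, 269, 85, 50) [668.6  22.9] [77.7 27.2] 87.0
(31, 239, 55, 50) [ 341.5 -332.7] [33.4 49.3] 79.5
(56, 215, 67, 68) [ 350.1 -284.7] [31.1 71.5] 79.9
(525, 171, 59, 40) [543.8  35.6] [48.9 18.5] 87.3
```

View pics/w8.png

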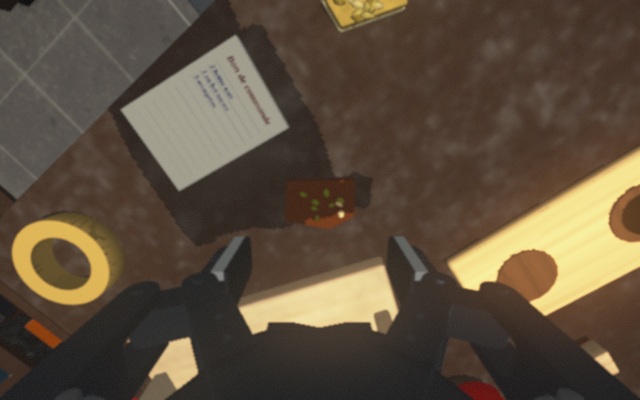

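The slab spans (285–354, 179–228), centred on the jaw line and square to it. I'll descend in small steps.

Request:
{"name": "play_rows", "arguments": {"increments": "0 -0.001 0.04 0 0 0 0.15;0 0 0.025 0 0 0 0.15;0 0 0.01 0 0 0 0.15;0 0 0 0 0 0 0.15;0 0 0 0 0 0 0.15"}}

```text
t: 20.08
tool_pos: [0.4399, -0.1184, 0.0168]
tool_rot: [0.001, 0.332, 0.943, -0.0]
contact_force: [1.1, -0.7, -0.4]
width: 0.0723
finger_force: 0.0
```

```bash
python3 - <<'E'
from d import *
m=camera_model("wrist");im=get_image("wrist")[:,:,::-1].copy();s=get_image("scene")[:,:,::-1]
p=bot.observe()["tool_pos"];print(proj(camera_model("scene"),p),p)
cv2.imwrite("pics/w9.png",np.hstack([cv2.resize(im[150:350,200:440],(480,400)),cv2.resize(s[170:230,370:450],(320,400))]))
E
```

```text
(np.float64(412.59074893232565), np.float64(198.89363006387225)) [ 0.43982588 -0.11843915  0.01677024]
```

View pics/w9.png

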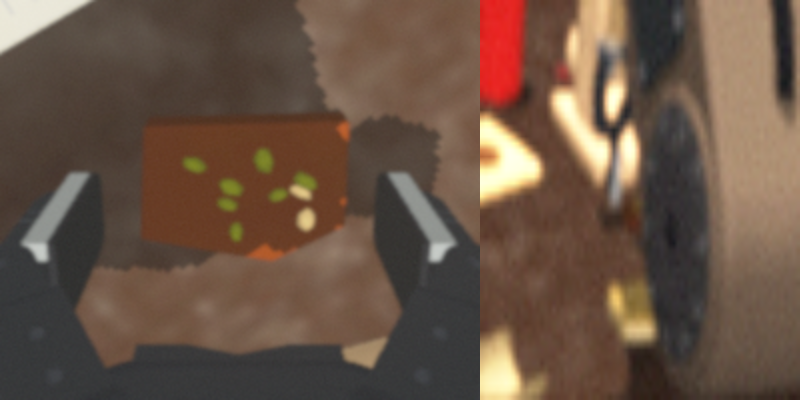

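The slab lies between the pads, centre at about (247,187) in the crop, with no contact so far. I'll go 3 mm lower and close.

Request:
{"name": "play_rows", "arguments": {"increments": "0 0 0.0015 0 0 0 0.15;0 0 0.0015 0 0 0 0.15;0 0 0 0 0 0 0.5;0 0 0 0 0 0 0.5;0 0 0 0 0 0 0.5;0 0 0 0 0 0 0.5"}}

```text
t: 20.92
tool_pos: [0.4395, -0.1182, 0.0135]
tool_rot: [0.001, 0.332, 0.943, -0.0]
contact_force: [-0.2, 3.3, 13.3]
width: 0.0539
finger_force: 60.4
```

Request:
{"name": "play_rows", "arguments": {"increments": "0 0 -0.01 0 0 0 0.5;0 0 -0.02 0 0 0 0.5;0 0 -0.015 0 0 0 0.5;0 0 0 0 0 0 0.5;0 0 0 0 0 0 0.5"}}

```text
t: 21.55
tool_pos: [0.4393, -0.1183, 0.0577]
tool_rot: [0.0, 0.332, 0.943, -0.0]
contact_force: [0.9, -0.1, -0.7]
width: 0.0537
finger_force: 62.8
```

```bash
python3 - <<'E'
from d import *
m=camera_model("wrist");im=get_image("wrist")[:,:,::-1].copy();s=get_image("scene")[:,:,::-1]
cv2.imwrite("pics/w10.png",np.hstack([cv2.resize(im[150:350,200:440],(480,400)),cv2.resize(s[150:230,370:434],(320,400))]))
inc((.6016,-.0163,.0575),51.2)
E
```

```text
pos [ 0.4392 -0.1182  0.0574] shift now-axes [-6.280e-02  1.812e-01 -1.000e-04] turn [-0.0004  0.0001  0.0005] shift after turn [-6.270e-02  1.812e-01 -1.000e-04] q6 -1.301319043926491 w 0.053452513735199624
```

View pics/w10.png

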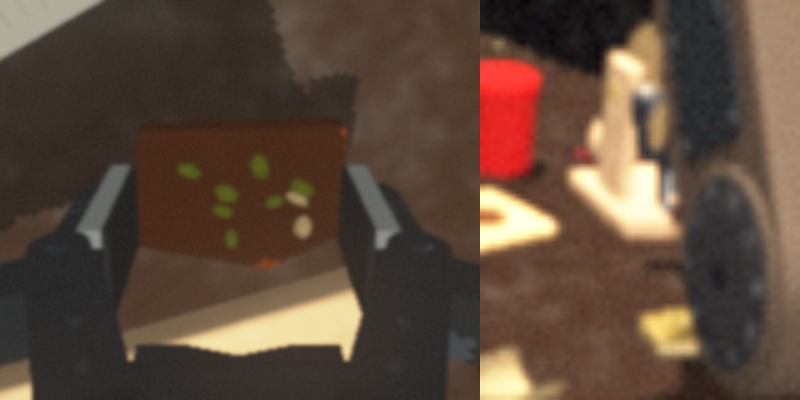

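The slab is held level between the pads. I'll move it to +y first, away from the rack, then +x to the right-hand end mark.

Request:
{"name": "play_rows", "arguments": {"increments": "0.02 0.0265 0 0 0 0 0.5;0.022 0.0265 0 0 0 0 0.5;0.022 0.0265 0 0 0 0 0.5;-0.0253 0.0203 0 0 0 0 0.5;-0.0253 0.0203 0 0 0 0 0.5;-0.0253 0.0203 0 0 0 0 0.5;-0.0253 0.0203 0 0 0 0 0.5;-0.0254 0.0205 0 0 0 0 0.5;0 0 0.02 0 0 0 0.5;0 0 0 0 0 0 0.5"}}

```text
t: 22.9
tool_pos: [0.6006, -0.0161, 0.036]
tool_rot: [-0.001, 0.332, 0.943, -0.001]
contact_force: [0.1, -0.8, -1.1]
width: 0.0536
finger_force: 62.8
```

```bash
python3 -c "
from d import *
inc((.6016,-.0163,.0245),51.2)"
```

```text
pos [ 0.6006 -0.0161  0.036 ] shift now-axes [-0.0009  0.0005  0.0115] turn [-0.0022 -0.0023  0.0006] shift after turn [-0.0009  0.0004  0.0115] q6 -1.0296823214399204 w 0.05362394686098236
```

Request:
{"name": "play_rows", "arguments": {"increments": "-0.001 0 0.006 0 0 0 0.5;0 0 0.004 0 0 0 0.5;0 0 0.0015 0 0 0 0.5;0 0 0 0 0 0 0.5;0 0 0 0 0 0 0.2;0 0 0 0 0 0 0.2;0 0 0 0 0 0 0.2;0 0 -0.03 0 0 0 0.2;0 0 -0.05 0 0 0 0.2;0 0 -0.06 0 0 0 0.2"}}

```text
t: 24.15
tool_pos: [0.6019, -0.0167, 0.1673]
tool_rot: [-0.0, 0.332, 0.943, -0.0]
contact_force: [0.2, 0.3, -0.3]
width: 0.0682
finger_force: 0.0
```

Request:
{"name": "play_rows", "arguments": {"increments": "0.05 0 -0.03 0 0 0 0.2;0.05 0 -0.03 0 0 0 0.2;0.05 -0.03 0 0 0 0 0.2;0 -0.04 0 0 0 0 0.2;0 -0.04 0 0 0 0 0.2;0 0 0 0 0 0 0.2"}}

```text
t: 24.9
tool_pos: [0.4153, -0.0096, 0.2267]
tool_rot: [0.001, 0.333, 0.943, -0.0]
contact_force: [0.6, 0.2, -0.4]
width: 0.0683
finger_force: 0.0
```

```bash
python3 - <<'E'
from d import *
s=bot.observe();print(s["tool_pos"],s["qpos"])
m=camera_model("wrist");im=get_image("wrist")[:,:,::-1].copy();t=get_image("top")[:,:,::-1];mt=camera_model("top")
a=t.copy()
M=[(.6176,.2827,.101),(.6125,.1828,.066),(.6072,.0832,.037),(.6016,-.0163,.019)]
for X in M:
    print(np.round(proj(mt,X),1),np.round(proj(m,X),1))
cv2.imwrite("pics/fin.png",np.vstack([cv2.resize(a[125:245,290:490],(600,360)),cv2.resize(im,(360,225))[:,:].repeat(1,0) if 0 else cv2.copyMakeBorder(cv2.resize(im,(376,235)),0,0,0,224,0)]))
E
```

```text
[ 0.41529728 -0.0095573   0.2266748 ] [-1.81899467e-01  2.18906077e-01  2.06553873e+00 -9.50531164e-04
  8.56112428e-01 -1.07331623e+00]
[326.7 172.8] [700.7 164.7]
[361.2 177.1] [565.9 211.8]
[394.  180.8] [471.2 247.6]
[426.2 183.5] [399.7 279.7]
```

View pics/fin.png

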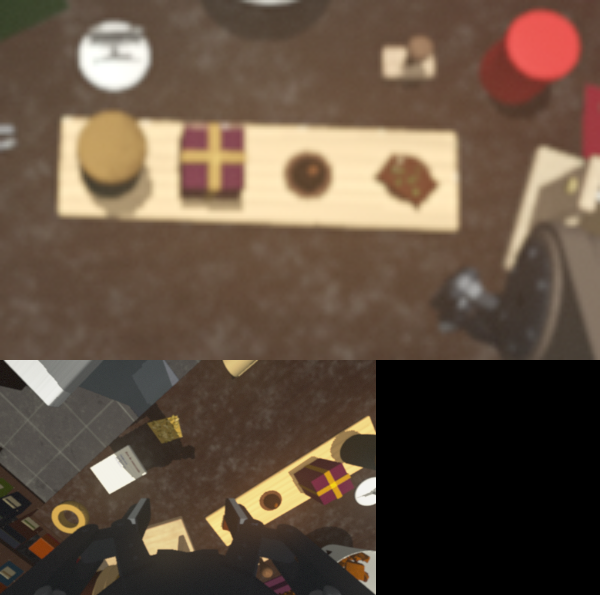

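All four are in place. In the final top crop the tin lid is at (112,147), the box's crossing at (212,157), the dome's nut at (313,170) and the flat's centre at (407,179). Each is within about 4 mm of its prediction, and the arm is clear. I'll hand in.

```bash
python3 -c "
from workcell import order
print(order.close_job())"
```

```text
the job is handed in; nothing more can be done
None
```

I handed in the job at about 25 s with all four goods on their marks, from the price-sign end: cocoa tin, gift box, dome, flat chocolate. The last pictures put each within about 4 mm of its mark's centre; the judge returned no verdict.

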